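Lock the sheet feeder's shaft with its pin

TASK

Lock the sheet feeder: stand the steel pin in the round hole on top of its blue bearing block, turn the feeder's crank until the pin drops into the hidden cross-hole of the shaft, then push the pin down until its head sits flush on the block, and let go. Leave the other things on the table where they are.

Things in the scene. Friction and masses are not known exactly. Their poses are not given: they have to be found in the camera images.
- pin_head (a point): Centre of the head of the loose steel lock pin (about 70 g): shank 12 mm thick, 88 mm long, its last 5 mm tapered to 6 mm; cylindrical head 28 mm in diameter, 22 mm high. This point is half-way up the head: underside 11 mm below it, tip 99 mm below. z points from tip to head. It starts upright in the parking block, head up, underside 38 mm above that block.
- park_hole (a point): Mouth of the hole in the fixed aluminium parking block (56 x 56 x 60 mm high), at the centre of its top face; the hole is 14.5 mm wide and 50 mm deep.
- lock_hole (a point): Mouth of the upright guide hole (14.5 mm wide, 2 mm chamfer) at the centre of the top of the feeder's fixed blue bearing block (64 mm along x, 50 mm along y, top 135 mm above the table). z is up, y runs along the shaft towards the black rubber roller (60 mm in diameter, 45 to 180 mm along y); the crank is on the -y side. The shaft blocks the hole 25 mm below the mouth.
- shaft_mid (a point): Point on the axis of the steel shaft (40 mm in diameter, along y), 45 mm below lock_hole. It has one hidden cross-hole, 16 mm wide, straight through. A pin standing on the undrilled shaft has its head's underside 63 mm above the block. When the cross-hole is upright (within about 0.1 rad) the pin drops into it by its own weight, and then the shaft can no longer turn.
- lower_hole (a point): Where the hole goes on below the shaft, 65 mm below lock_hole, 50 mm deep and 15.5 mm wide. A spring ball in it catches the dropped pin with the head's underside about 12 mm above the block; a push of about 3 to 10 N from above takes it past the ball until the head sits on the block.
- crank (a joint): Angle of the crank about the shaft (rad): 0 = arm straight up, positive = leaning to +x of the lock_hole frame (away from the robot); stops at -1.1 and 1.1. Starts between -1.05 and -0.85. The cross-hole comes upright at a crank angle that differs each time and cannot be seen, between -0.4 and 0.6. The crank stays where it is left; turning it takes about 3 to 5 N at the handle.
- crank_grip (a point): Middle of the crank's round black handle, a rod 18 mm thick, 75 mm long, parallel to the shaft, 100 mm from its axis. In the lock_hole frame it is at (0.1 sin a, -0.115, -0.045 + 0.1 cos a) m for crank angle a. It stands out from a steel arm 18 mm wide, 10 mm thick, whose middle is 45 mm nearer to the block.
- stamp: Bystander: round steel stamp head, 80 mm in diameter, 60 mm high; origin under its centre.
- jar: Bystander: amber jar with a black cap, 64 mm in diameter, 85 mm high; origin under its centre.
- spanner: Bystander: steel spanner, 170 mm long, lying flat; origin under its middle.
- dieblock: Bystander: blue steel block, 60 x 45 x 40 mm; origin under its centre.

How it is judged (in metres and radians):
At the end, for the whole second after the job is handed in: The pin stands through block and shaft with its head down on the block (underside within 3.5 mm of the block's top), its head within 6 mm of the hole's axis, upright within 0.12 rad, and the crank is still (z of pin_head in the frame of lock_hole below 0.0145 m and horizontal distance between pin_head and lock_hole below 0.006 m and angle between pin_head's own z axis and vertical below 0.12 rad and velocity of joint crank between -0.05 and 0.05 rad/s); the robot touches nothing.
It fails at once if a bystander (stamp, jar, spanner or block) is shifted by more than 30 mm (distance of any of stamp, jar, spanner, dieblock from where it was at the start of the episode above 0.03 m).
It also fails if it takes over 72 s, if anything falls off the work surface, if the arm or the gripper's body presses on something with over 40 N, if the wrist force passes 120 N, or if a joint passes its speed limit or range.

ROBOT

A 6-joint arm with a two-finger parallel gripper is mounted at the origin on the work surface. World frame = base frame: x ahead of the robot, y to its left, z up, the work surface at z = 0. Lengths are in m, angles in degrees, forces in N, time in s.
With the tool pointing down it reaches from about 0.3 to 0.825 m from the base axis. Payload 5.4 kg.
Tool frame: the origin (TCP) lies on the mounting face of the last link; the fingertips stand 190 mm ahead of it and the grasp point (between the pads) lies 171 mm ahead of it; z points along the fingers, y is the line along which they close (so a half turn about z gives the same grasp; the last joint's range is limited). The gripper opens to 92 mm and grips with 3 to 60 N. Pads are 20 mm wide; open, the fingers measure 128 mm over their backs; the gripper's body (75 mm by 189 mm) begins 69 mm behind the grasp point.
Start: joints at [-77.069, 9.076, 91.501, -0, 79.423, -12.038], TCP at [0.243, -0.521, 0.405] pointing down, gripper open.
Joint ranges: [-166.64, 166.64], [-54.1, 131.32], [10.49, 154.53], [-73.88, 253.88], [9.74, 151.15], [-171.62, 171.62]. Speed limits (degrees/s): [147.25, 147.25, 180, 180, 180, 180].

INTERFACE

Orientations are given as a 3x3 rotation matrix whose columns are the frame's x, y, z axes.
In Python, from workcell import arm gives the robot as it stands. The module is installed in compiled form; this text tells all that it offers.
- The arm moves only by the tool move_arm, never from a script. Its arguments are lists of equal length, an entry for each row: "delta_pos": the shift along the tool's x, y, z in cm, a list of three; "dr": the turn, a rotation vector about the tool's x, y, z in rad, a list of three; "jaw": the closure in counts, from 0 (fully open) to 255 (shut). In form: {"delta_pos": [[x, y, z], ...], "dr": [[ax, ay, az], ...], "jaw": [jaw, ...]}. A call has 1 to 20 rows; each row shifts and turns the commanded pose from where the row before left it, along the tool's axes as they then stand; what a row does not reach is not made up. A row lasts 1/8 s, in which the tool goes at most 62.5 mm and 10.7 degrees, less where a joint would pass 70% of its speed; a pose out of reach is approached as far as the arm can. A call is refused whole if a number of a shift passes 6.25 or a number of a turn 0.188, either way. A call with a gripper value outside its range is refused whole. The fingers move at their own pace and stop on an object; "grip_force" is the grip in N (left out, the last holds). Time passes only in rows, so rows that do not move let the fingers close. It gives the time, the measured TCP pose, the force, the opening and the grip force at its end, in the units of the state.
- arm.get_state(): the state, without advancing time (a new reading comes with each control period).
- arm.read_camera(name): name is "scene" or "top" or "wrist"; returns (picture, depth): 384x512x3 uint8, red, green, blue; 384x512 float32, m along the optical axis (not along the pixel's ray), 0 where there is no reading.
- arm.camera_model(name): a dict with "fx", "fy", "cx", "cy" (pixels), "distortion" ([k1, k2, p1, p2, k3] as OpenCV has them; the pictures are not rectified), "eye" and "attitude" of the camera in the world. Camera axes: x right, y down, z forward; pixel columns grow to the right and rows downward; lengths in m; the calibration is good to about 2 mm. A picture is of the moment at which its call begins: read the wrist's pose just before it. camera_model takes no time and is no camera call; for the wrist camera it gives the pose at the moment of the call.
- arm.sign_off(): hands the job in; it is judged then, once.
The state is a dict: "clock": time; "q": joint angles; "qd": joint speeds; "joint_torque": joint torques, N m; "ee_pos": TCP position; "orientation": TCP orientation; "force": force on the tool from outside, world axes, zero at the start; "torque": the same for the moment, N m; "opening": opening from 0.0 (shut) to 1.0 (fully open); "gripper_force": force on a finger pad.
Only numpy, scipy, OpenCV 4.12 (cv2) and the standard library are available. Lean on these libraries where they do the work, as an engineer would, in place of code of your own. Each camera call takes 0.05 s, during which the arm holds its last target. There are 200 camera calls.

## Working session

There is one attempt and no reset: what is moved stays moved. The work goes in short steps, Python scripts to look and compute and a tool call to move; the robot and the scene stay as the last step left them, time stands still between calls to the robot, and variables do not carry over. Pictures are saved under pics/ and viewed, at most 10 in all, crops included, and the job is handed in when it is done.

Besides the shell and the picture viewer there is one more tool, called after "Request:" by a JSON object that holds its "api" and its "payload". move_arm: Moves the arm, as the interface text tells. Its arguments: {"type":"object","properties":{"delta_pos":{"type":"array","items":{"type":"array","items":{"type":"number"}}},"dr":{"type":"array","items":{"type":"array","items":{"type":"number"}}},"jaw":{"type":"array","items":{"type":"number"}},"grip_force":{"type":"number"}},"required":["delta_pos","dr","jaw"]}

```bash
mkdir -p pics; cat > h.py <<'E'
import numpy as np, cv2
from workcell import arm
def grab(n):
    m=arm.camera_model(n); p,d=arm.read_camera(n); np.savez(f'{n}.npz',p=p,d=d,**{k:np.array(m[k]) for k in m}); return p,d,m
def cloud(d,m):
    h,w=d.shape; K=np.array([[m['fx'],0,m['cx']],[0,m['fy'],m['cy']],[0,0,1]])
    u,v=np.meshgrid(np.arange(w),np.arange(h)); 
    q=cv2.undistortPoints(np.stack([u,v],-1).reshape(-1,1,2).astype(np.float64),K,np.array(m['distortion'],float)).reshape(h,w,2)
    c=np.dstack([q[...,0]*d,q[...,1]*d,d])
    P=c@np.array(m['attitude']).T+np.array(m['eye']); P[d<=0]=np.nan; return P
E
python3 - <<'E'
from h import *
out=[]
for n in('scene','top'):
    p,d,m=grab(n); cv2.imwrite(f'pics/{n}0.png',p[...,::-1]); np.save(n+'P.npy',cloud(d,m)); print(n,m['eye'])
s=arm.get_state(); print(s['ee_pos'],np.round(s['orientation'],3),s['clock'])
P=np.load('topP.npy')
# colour stats: blue top at z~0.135, etc
p=np.load('top.npz')['p'].astype(int)
for z0,z1 in((.125,.145),(.05,.07),(.11,.13)):
    M=((P[...,2]>z0)&(P[...,2]<z1)).astype('uint8')
    k,l,st,c=cv2.connectedComponentsWithStats(M)
    for i in range(1,k):
        if st[i,4]>40: 
            q=P[l==i]; print(z0,st[i],np.round(np.median(q,0),4),np.round(q.min(0),3),np.round(q.max(0),3),np.median(p[l==i],0))
E
```

```text
scene [0.98325422 0.60184271 0.89999115]
top [0.30295826 0.06737568 1.72562334]
[ 0.24265897 -0.52102     0.40382036] [[ 0.907  0.422 -0.   ]
 [ 0.422 -0.907  0.002]
 [ 0.    -0.002 -1.   ]] 0.1
0.125 [259 205  20  22 284] [0.529  0.0292 0.1355] [ 0.494 -0.001  0.126] [0.564 0.062 0.145] [11. 39. 83.]
0.05 [351 150  18  16  61] [ 0.7307 -0.2797  0.0592] [ 0.717 -0.327  0.05 ] [ 0.77  -0.266  0.069] [42. 25. 11.]
0.05 [121 206   9   9  53] [0.5633 0.5275 0.06  ] [0.55  0.513 0.052] [0.579 0.543 0.07 ] [112. 119. 120.]
0.05 [362 224  20  18 210] [ 0.4713 -0.3194  0.0603] [ 0.447 -0.358  0.05 ] [ 0.506 -0.294  0.069] [116.5 121.5 124.5]
0.11 [277 206  18  20  94] [ 0.5396 -0.0356  0.1141] [ 0.498 -0.054  0.11 ] [0.563 0.002 0.13 ] [48.5 51.  53. ]
0.11 [216 214  48  26 539] [0.4972 0.1324 0.1177] [0.455 0.049 0.11 ] [0.538 0.206 0.13 ] [10. 10.  9.]
0.11 [208 225   9  18  72] [0.4718 0.2219 0.1171] [0.444 0.206 0.11 ] [0.502 0.232 0.126] [13.  38.  77.5]
0.11 [372 227   9   8  59] [ 0.4778 -0.3248  0.1216] [ 0.464 -0.341  0.111] [ 0.488 -0.311  0.126] [34. 36. 38.]
```

View pics/scene0.png

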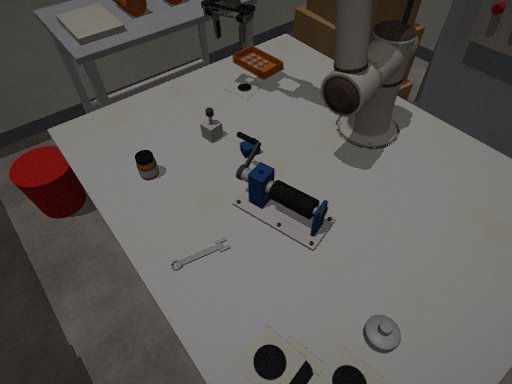

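View pics/top0.png

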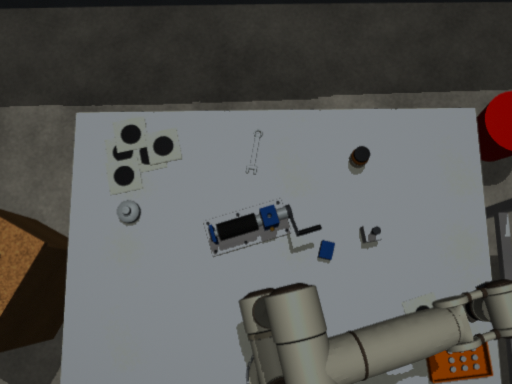

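The scene view shows the pin in its parking block at about (209,112), the blue bearing block at (262,170) and the crank handle at (247,138). In the top view the pin is at (376,231), the block at (269,216) and the handle at (309,229). Next I work out the poses and the first move.

```bash
python3 - <<'E'
from h import *
P=np.load('topP.npy'); p=np.load('top.npz')['p'].astype(int)
x,y,z=np.moveaxis(P,-1,0)
blue=(p[...,2]>p[...,0]+30)
M=blue&(z>.128)&(z<.142)&(abs(x-.529)<.05)&(abs(y-.03)<.05)
r=cv2.minAreaRect((P[M][:,:2]*1000).astype(np.float32)); print('block',r)
R=(p.max(-1)<30)&(z>.09)&(z<.13)&(abs(y-.13)<.09)&(abs(x-.5)<.06)
q=P[R]; c=q[:,:2].mean(0); w,v=np.linalg.eigh(np.cov(q[:,:2].T)); print('roller',c,v[:,1],np.degrees(np.arctan2(*v[:,1][::-1])))
H=(p.max(-1)<60)&(z>.10)&(z<.2)&(abs(y+.08)<.09)&(abs(x-.5)<.12)&(np.arange(512)[None]>285)
q=P[H]; print('handle',len(q),np.round(np.c_[np.median(q,0),q.min(0),q.max(0)],3)); w,v=np.linalg.eigh(np.cov(q[:,:2].T)); print(v[:,1])
m=arm.camera_model('wrist');s=arm.get_state();R0=np.array(s['orientation']);print('wristcam in tool',R0.T@(np.array(m['eye'])-s['ee_pos']),np.round(R0.T@np.array(m['attitude']),2),m['fx'])
E
```

```text
block ((529.2725219726562, 29.292503356933594), (64.46827697753906, 49.65477752685547), 16.6234073638916)
roller [0.49508064 0.13541222] [-0.27225201  0.96222598] 105.79831869215597
handle 211 [[ 0.484  0.462  0.568]
 [-0.068 -0.137 -0.029]
 [ 0.147  0.102  0.162]]
[0.67770818 0.73533096]
wristcam in tool [0.08328528 0.00011862 0.01964659] [[-0.   -0.96 -0.29]
 [ 1.   -0.   -0.  ]
 [ 0.   -0.29  0.96]] 266.7604195296743
```

Request:
{"api": "move_arm", "payload": {"delta_pos": [[5, -1.3, 0], [5, -1.3, 0], [5, -1.3, 0], [5, -1.3, 0], [4, -1.3, 0], [0, 0, 0], [0, 0, 0]], "dr": [[0, 0, 0], [0, 0, 0], [0, 0, 0], [0, 0, 0], [0, 0, 0], [0, 0, 0], [0, 0, 0]], "jaw": [0, 0, 0, 0, 0, 0, 0]}}

```text
clock: 0.98
ee_pos: [0.4325, -0.3613, 0.4044]
orientation: [[0.907, 0.422, -0.001], [0.422, -0.907, 0.0], [-0.001, -0.0, -1.0]]
force: [0.5, -0.4, -0.1]
opening: 0.998
gripper_force: 0.0
```

```bash
cat >> h.py <<'E'
def tool(t):
    s=arm.get_state(); R=np.array(s['orientation']); return R.T@(np.asarray(t)-s['ee_pos'])*100
E
python3 - <<'E'
from h import *
p,d,m=grab('wrist'); P=cloud(d,m); np.save('wristP.npy',P); cv2.imwrite('pics/w1.png',p[...,::-1])
x,y,z=np.moveaxis(P,-1,0)
near=(abs(x-.475)<.06)&(abs(y+.325)<.06)
T=near&(z>.116)&(z<.125); q=P[T]; print(T.sum(),np.median(q,0),cv2.minEnclosingCircle((q[:,:2]*1000).astype(np.float32)))
B=near&(z>.055)&(z<.065); print(B.sum(),cv2.minAreaRect((P[B][:,:2]*1000).astype(np.float32)))
c=np.array(cv2.minEnclosingCircle((q[:,:2]).astype(np.float32))[0]); print(tool([*c,.109+.171]))
E
```

```text
630 [ 0.48031222 -0.3245033   0.12015686] ((480.02496337890625, -324.59051513671875), 13.866138458251953)
1616 ((479.9496765136719, -324.59356689453125), (55.86851119995117, 55.95057678222656), 8.938063621520996)
[ 5.90629937 -1.33499245 12.43727279]
```

View pics/w1.png

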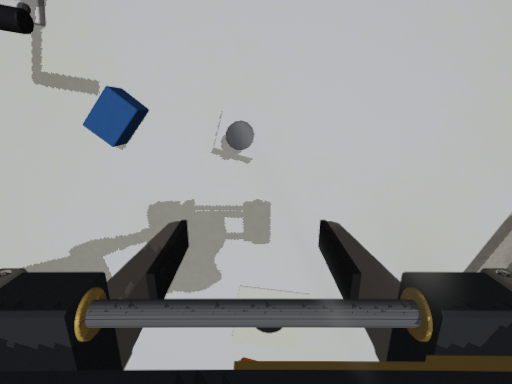

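The wrist view shows the pin head at (239,135), on the parking block, with the blue die block at (116,116), clear of the fingers. I go straight to the grasp.

Request:
{"api": "move_arm", "payload": {"delta_pos": [[3, -0.7, 1.5], [2.9, -0.63, 1.5], [0, 0, 3], [0, 0, 3], [0, 0, 2], [0, 0, 1.4], [0, 0, 0], [0, 0, 0], [0, 0, 0], [0, 0, 0], [0, 0, 0], [0, 0, 0], [0, 0, 0]], "dr": [[0, 0, 0], [0, 0, 0], [0, 0, 0], [0, 0, 0], [0, 0, 0], [0, 0, 0], [0, 0, 0], [0, 0, 0], [0, 0, 0], [0, 0, 0], [0, 0, 0], [0, 0, 0], [0, 0, 0]], "jaw": [0, 0, 0, 0, 0, 0, 0, 255, 255, 255, 255, 255, 255], "grip_force": 25}}

```text
clock: 2.65
ee_pos: [0.4807, -0.324, 0.2807]
orientation: [[0.907, 0.422, -0.0], [0.422, -0.907, -0.0], [-0.0, -0.0, -1.0]]
force: [-0.3, -0.0, -0.5]
opening: 0.368
gripper_force: 0.0
```

Request:
{"api": "move_arm", "payload": {"delta_pos": [[0, 0, 0], [0, 0, 0], [0, 0, 0], [0, 0, -1], [0, 0, -2], [0, 0, -3], [0, 0, -4], [0, 0, -4], [0, 0, -3], [0, 0, -2], [0, 0, -1], [0, 0, 0]], "dr": [[0, 0, 0], [0, 0, 0], [0, 0, 0], [0, 0, 0], [0, 0, 0], [0, 0, 0], [0, 0, 0], [0, 0, 0], [0, 0, 0], [0, 0, 0], [0, 0, 0], [0, 0, 0]], "jaw": [255, 255, 255, 255, 255, 255, 255, 255, 255, 255, 255, 255]}}

```text
clock: 4.15
ee_pos: [0.4807, -0.3241, 0.4813]
orientation: [[0.907, 0.422, 0.001], [0.422, -0.907, -0.001], [0.0, 0.001, -1.0]]
force: [-0.0, 0.2, -1.0]
opening: 0.297
gripper_force: 25.0
```

Request:
{"api": "move_arm", "payload": {"delta_pos": [[3.5, -4, 0], [3.5, -4, 0], [3.5, -4, 0], [3.5, -4, 0], [3.7, -4.1, 0], [0, 0, 0], [0, 0, 0], [0, 0, 0], [0, 0, 0], [0, 0, 0], [0, 0, 0], [0, 0, 0], [0, 0, 0], [0, 0, 0], [0, 0, 0], [0, 0, 0], [0, 0, 0]], "dr": [[0, 0, 0], [0, 0, 0], [0, 0, 0], [0, 0, 0], [0, 0, 0], [0, 0, -0.142], [0, 0, -0.142], [0, 0, -0.142], [0, 0, -0.142], [0, 0, -0.142], [0, 0, -0.142], [0, 0, -0.142], [0, 0, -0.142], [0, 0, -0.142], [0, 0, -0.14], [0, 0, 0], [0, 0, 0]], "jaw": [255, 255, 255, 255, 255, 255, 255, 255, 255, 255, 255, 255, 255, 255, 255, 255, 255]}}

```text
clock: 6.28
ee_pos: [0.5562, -0.0671, 0.48]
orientation: [[-0.277, 0.961, -0.001], [0.961, 0.277, 0.0], [0.001, -0.001, -1.0]]
force: [-0.8, -0.3, -0.7]
opening: 0.296
gripper_force: 25.0
```

```bash
python3 - <<'E'
from h import *
p,d,m=grab('wrist'); P=cloud(d,m); np.save('wristP.npy',P); cv2.imwrite('pics/w2.png',p[...,::-1])
x,y,z=np.moveaxis(P,-1,0); p=p.astype(int)
M=(p[...,2]>p[...,0]+30)&(abs(x-.529)<.06)&(abs(y-.03)<.06)&(z>.13)&(z<.142); r=cv2.minAreaRect((P[M][:,:2]*1000).astype(np.float32)); print(M.sum(),r,np.median(z[M]))
s=arm.get_state();print(s['ee_pos'],np.round(s['orientation'],4).tolist(),s['clock'])
a=np.radians(16.2); F=np.array([[np.cos(a),-np.sin(a)],[np.sin(a),np.cos(a)]])
q=(P[...,:2]-np.array(r[0])/1000)@F
S=(np.hypot(q[...,0],q[...,1])<.02)&((z<.131)|~M)&(d>0)
v,u=np.nonzero(S); print('hole px',S.sum(),u.mean(),v.mean())
H=(abs(q[...,1]+.115)<.05)&(abs(q[...,0])<.12)&(z>.1)&(z<.2); print('handle',H.sum(), np.nanmedian(q[H],0) if H.any() else 0,np.nanmedian(z[H]) if H.any() else 0)
E
```

```text
2428 ((531.8070678710938, 31.842884063720703), (63.73809051513672, 48.40498352050781), 16.055021286010742) 0.13534254975736768
[ 0.5562586  -0.06710087  0.48019903] [[-0.2775, 0.9607, -0.0008], [0.9607, 0.2775, 0.0003], [0.0005, -0.0007, -1.0]] 6.325
hole px 129 256.2170542635659 92.44186046511628
handle 1746 [-0.07719337 -0.07611786] 0.14634423965191368
```

View pics/w2.png

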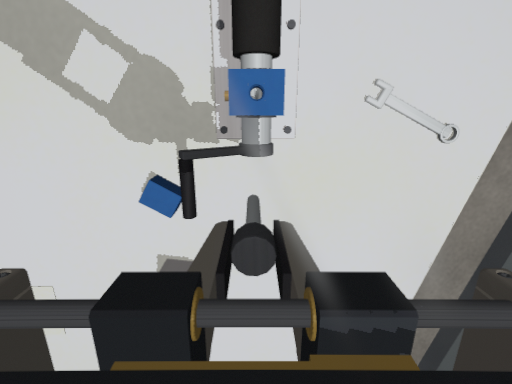

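The wrist view shows the hole at (256,93) on the blue block, the handle from (186,160) to (189,215), and the pin in the fingers with its head at (253,250) and shank tip at (253,199). I now measure the pin in the hand against the hole.

```bash
python3 - <<'E'
from h import *
w=np.load('wrist.npz'); P=np.load('wristP.npy'); z=P[...,2]
s=arm.get_state(); R=np.array(s['orientation']); t=np.array(s['ee_pos'])
Q=(P-t)@R
S=(abs(Q[...,0])<.03)&(abs(Q[...,1])<.012)&(Q[...,2]>.18)&(Q[...,2]<.275)
for a,b in((.185,.21),(.21,.24),(.24,.28)):
    q=Q[S&(Q[...,2]>a)&(Q[...,2]<b)]; print('shank',a,len(q),np.round(q.mean(0),4) if len(q) else '',q.max(0) if len(q) else '')
H=(abs(Q[...,0])<.03)&(abs(Q[...,1])<.0125)&(Q[...,2]>.13)&(Q[...,2]<.18); q=Q[H]; print('head',len(q),q.min(0),q.max(0))
# hole centre: ray at px on plane z=.135
K=np.array([[w['fx'],0,w['cx']],[0,w['fy'],w['cy']],[0,0,1]])
n=cv2.undistortPoints(np.array([[[256.2,92.4]]]),K,w['distortion']).ravel(); r=w['attitude']@np.array([*n,1]); e=w['eye']
h=e+r*(.135-e[2])/r[2]; print('hole',h,'tool cm',R.T@(h-t)*100)
b=np.array([.5318,.0318,.135]); print('block c tool',R.T@(b-t)*100)
E
```

```text
shank 0.185 72 [0.0037 0.0006 0.2051] [0.00507662 0.00568197 0.20989085]
shank 0.21 184 [0.0032 0.0007 0.224 ] [0.00511608 0.00652683 0.23979339]
shank 0.24 110 [0.0033 0.0003 0.252 ] [0.0051347  0.00652402 0.26553664]
head 1876 [-0.01475623 -0.01248952  0.15878921] [0.01295785 0.01246076 0.17994108]
hole [0.53174563 0.03135751 0.135     ] tool cm [10.12156534  0.40171596 34.52485546]
block c tool [10.16256793  0.41921694 34.52486401]
```

Request:
{"api": "move_arm", "payload": {"delta_pos": [[3, 0.12, 0], [4, 0.12, 0], [3.23, 0.12, 0], [0, 0, 0], [0, 0, 3], [0, 0, 3], [0, 0, 1], [0, 0, 0.5], [0, 0, 0.5], [0, 0, 0.5], [0, 0, 0.5], [0, 0, 0]], "dr": [[0, 0, 0], [0, 0, 0], [0, 0, 0], [0, 0, 0], [0, 0, 0], [0, 0, 0], [0, 0, 0], [0, 0, 0], [0, 0, 0], [0, 0, 0], [0, 0, 0], [0, 0, 0]], "jaw": [255, 255, 255, 255, 255, 255, 255, 255, 255, 255, 255, 255]}}

```text
clock: 7.82
ee_pos: [0.5311, 0.0321, 0.3903]
orientation: [[-0.279, 0.96, -0.001], [0.96, 0.279, 0.0], [0.0, -0.001, -1.0]]
force: [-0.3, -0.4, 0.1]
opening: 0.297
gripper_force: 25.0
```

Request:
{"api": "move_arm", "payload": {"delta_pos": [[0, 0, 0.5], [0, 0, 0.5], [0, 0, 0], [0, 0, 0], [0, 0, 0], [0, 0, 0], [0, 0, 0], [0, 0, 0]], "dr": [[0, 0, 0], [0, 0, 0], [0, 0, 0], [0, 0, 0], [0, 0, 0], [0, 0, 0], [0, 0, 0], [0, 0, 0]], "jaw": [255, 255, 255, 110, 110, 110, 110, 110]}}

```text
clock: 8.82
ee_pos: [0.5312, 0.0321, 0.3807]
orientation: [[-0.279, 0.96, 0.0], [0.96, 0.279, 0.0], [0.0, 0.0, -1.0]]
force: [-0.1, 0.3, -0.1]
opening: 0.575
gripper_force: 0.0
```

Request:
{"api": "move_arm", "payload": {"delta_pos": [[0, 0, -2], [0, 0, -3], [0, 0, -4], [-4, 0, -1], [-4, 0, 0], [-3.5, 0, 0], [0, 0, 0], [0, 0, 0]], "dr": [[0, 0, 0], [0, 0, 0], [0, 0, 0], [0, 0, 0], [0, 0, 0], [0, 0, 0], [0, 0, 0], [0, 0, 0]], "jaw": [110, 110, 110, 110, 110, 110, 110, 110]}}

```text
clock: 9.82
ee_pos: [0.5632, -0.0778, 0.4806]
orientation: [[-0.279, 0.96, -0.0], [0.96, 0.279, 0.001], [0.001, -0.0, -1.0]]
force: [-0.6, 0.7, -0.4]
opening: 0.571
gripper_force: 0.0
```

```bash
python3 - <<'E'
from h import *
p,d,m=grab('wrist'); P=cloud(d,m); cv2.imwrite('pics/w3.png',p[...,::-1]); p=p.astype(int)
s=arm.get_state(); R=np.array(s['orientation']); t=np.array(s['ee_pos']); print(t,s['clock'])
a=np.radians(16.2); F=np.array([[np.cos(a),-np.sin(a)],[np.sin(a),np.cos(a)]])
for PP,pp,n in((P,p,'now'),(np.load('wristP.npy'),np.load('wrist.npz')['p'],'x')):
    q=(PP[...,:2]-[.5318,.0316])@F; z=PP[...,2]
    H=(q[...,1]>-.15)&(q[...,1]<-.085)&(abs(q[...,0]+.08)<.03)&(z>.1)&(z<.18); h=q[H]; zz=z[H]
    print(n,H.sum(),h.min(0),h.max(0),np.percentile(zz,[2,50,98]),h[zz>np.percentile(zz,70)].mean(0) if H.any() else '')
    C=(np.hypot(q[...,0],q[...,1])<.03)&(z>.16)&(z<.24); print('pin',C.sum(),q[C].min(0) if C.any() else'',q[C].max(0) if C.any() else'',np.percentile(z[C],[50,98]) if C.any() else '')
E
```

```text
[ 0.56314725 -0.07748159  0.48068732] 9.875
now 746 [-0.09284714 -0.14958263] [-0.07571402 -0.08515262] [0.14309153 0.15015814 0.15257463] [-0.08460577 -0.11540077]
pin 988 [-0.00896254 -0.01187361] [0.01910307 0.01534825] [0.21997104 0.22174113]
x 719 [-0.09359564 -0.14906249] [-0.07588989 -0.08533263] [0.14317019 0.15020679 0.15239955] [-0.08454735 -0.11624254]
pin 0
```

View pics/w3.png

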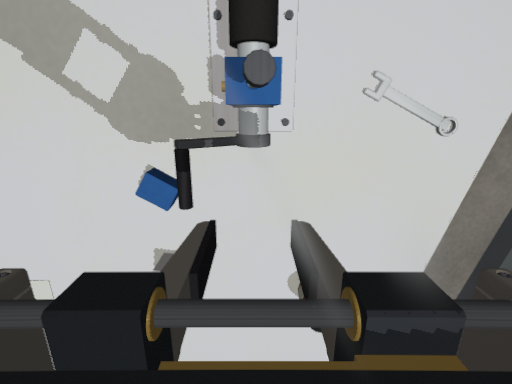

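The wrist view shows the pin standing in the hole with its head at (259,68), resting on the shaft with its top at z = 0.220, and the handle from (181,150) to (185,207). The crank is at about -1.01 rad. Next I grip the handle.

Request:
{"api": "move_arm", "payload": {"delta_pos": [[-0.65, -4, 1.5], [0, -4.4, 2.5], [0, 0, 4], [0, 0, 4], [0, 0, 3], [0, 0, 1.7], [0, 0, 0], [0, 0, 0], [0, 0, 0], [0, 0, 0], [0, 0, 0], [0, 0, 0]], "dr": [[0, 0, 0], [0, 0, 0], [0, 0, 0], [0, 0, 0], [0, 0, 0], [0, 0, 0], [0, 0, 0], [0, 0, 0], [0, 0, 0], [0, 0, 0], [0, 0, 0], [0, 0, 0]], "jaw": [110, 110, 110, 110, 110, 110, 110, 255, 255, 255, 255, 255], "grip_force": 20}}

```text
clock: 11.38
ee_pos: [0.4837, -0.1085, 0.3141]
orientation: [[-0.28, 0.96, -0.004], [0.96, 0.28, -0.001], [-0.0, -0.004, -1.0]]
force: [-7.2, -1.6, 6.3]
opening: 0.187
gripper_force: 20.0
```

```bash
python3 - <<'E'
import numpy as np
def T(a):
    y=10*np.diff(np.sin(a)); z=-10*np.diff(np.cos(a)); print([[0,round(i,2),round(j,2)] for i,j in zip(y,z)])
T(np.linspace(-1.01,-.45,11))
a=np.arange(-.45,.72,.05)
for i in range(0,len(a)-1,6): print(np.round(a[i],2)); T(a[i:i+7])
E
```

```text
[[0, np.float64(0.31), np.float64(-0.47)], [0, np.float64(0.34), np.float64(-0.45)], [0, np.float64(0.36), np.float64(-0.43)], [0, np.float64(0.38), np.float64(-0.41)], [0, np.float64(0.41), np.float64(-0.38)], [0, np.float64(0.43), np.float64(-0.36)], [0, np.float64(0.45), np.float64(-0.34)], [0, np.float64(0.47), np.float64(-0.31)], [0, np.float64(0.48), np.float64(-0.28)], [0, np.float64(0.5), np.float64(-0.26)]]
-0.45
[[0, np.float64(0.46), np.float64(-0.21)], [0, np.float64(0.47), np.float64(-0.18)], [0, np.float64(0.47), np.float64(-0.16)], [0, np.float64(0.48), np.float64(-0.14)], [0, np.float64(0.49), np.float64(-0.11)], [0, np.float64(0.49), np.float64(-0.09)]]
-0.15
[[0, np.float64(0.5), np.float64(-0.06)], [0, np.float64(0.5), np.float64(-0.04)], [0, np.float64(0.5), np.float64(-0.01)], [0, np.float64(0.5), np.float64(0.01)], [0, np.float64(0.5), np.float64(0.04)], [0, np.float64(0.5), np.float64(0.06)]]
0.15
[[0, np.float64(0.49), np.float64(0.09)], [0, np.float64(0.49), np.float64(0.11)], [0, np.float64(0.48), np.float64(0.14)], [0, np.float64(0.47), np.float64(0.16)], [0, np.float64(0.47), np.float64(0.18)], [0, np.float64(0.46), np.float64(0.21)]]
0.45
[[0, np.float64(0.44), np.float64(0.23)], [0, np.float64(0.43), np.float64(0.25)], [0, np.float64(0.42), np.float64(0.27)], [0, np.float64(0.41), np.float64(0.29)], [0, np.float64(0.39), np.float64(0.31)]]
```

Request:
{"api": "move_arm", "payload": {"delta_pos": [[0, 0.31, -0.47], [0, 0.34, -0.45], [0, 0.36, -0.43], [0, 0.38, -0.41], [0, 0.41, -0.38], [0, 0.43, -0.36], [0, 0.45, -0.34], [0, 0.47, -0.31], [0, 0.48, -0.28], [0, 0.5, -0.26], [0, 0, 0]], "dr": [[0, 0, 0], [0, 0, 0], [0, 0, 0], [0, 0, 0], [0, 0, 0], [0, 0, 0], [0, 0, 0], [0, 0, 0], [0, 0, 0], [0, 0, 0], [0, 0, 0]], "jaw": [255, 255, 255, 255, 255, 255, 255, 255, 255, 255, 255]}}

```text
clock: 12.75
ee_pos: [0.5231, -0.0973, 0.3534]
orientation: [[-0.28, 0.96, -0.006], [0.96, 0.28, -0.003], [-0.001, -0.007, -1.0]]
force: [-16.9, -1.1, 20.9]
opening: 0.187
gripper_force: 20.0
```

Request:
{"api": "move_arm", "payload": {"delta_pos": [[0, 0, -0.25], [0, 0.45, -0.22], [0, 0.46, -0.2], [0, 0.47, -0.17], [0, 0.48, -0.15], [0, 0.48, -0.13], [0, 0.49, -0.1]], "dr": [[0, 0, 0], [0, 0, 0], [0, 0, 0], [0, 0, 0], [0, 0, 0], [0, 0, 0], [0, 0, 0]], "jaw": [255, 255, 255, 255, 255, 255, 255]}}

```text
clock: 13.62
ee_pos: [0.5507, -0.0894, 0.364]
orientation: [[-0.279, 0.96, -0.004], [0.96, 0.279, -0.003], [-0.002, -0.004, -1.0]]
force: [-7.2, -2.8, 5.1]
opening: 0.189
gripper_force: 20.0
```

Request:
{"api": "move_arm", "payload": {"delta_pos": [[0, 0.49, -0.08], [0, 0.5, -0.05], [0, 0.5, -0.03], [0, 0.5, 0], [0, 0.5, 0.02]], "dr": [[0, 0, 0], [0, 0, 0], [0, 0, 0], [0, 0, 0], [0, 0, 0]], "jaw": [255, 255, 255, 255, 255]}}

```text
clock: 14.25
ee_pos: [0.5748, -0.0825, 0.3652]
orientation: [[-0.279, 0.96, -0.003], [0.96, 0.279, -0.003], [-0.002, -0.003, -1.0]]
force: [-5.1, -2.4, 6.7]
opening: 0.188
gripper_force: 20.0
```

Request:
{"api": "move_arm", "payload": {"delta_pos": [[0, 0.5, 0.04], [0, 0.5, 0.06], [0, 0.49, 0.09], [0, 0.49, 0.11]], "dr": [[0, 0, 0], [0, 0, 0], [0, 0, 0], [0, 0, 0]], "jaw": [255, 255, 255, 255]}}

```text
clock: 14.75
ee_pos: [0.594, -0.0769, 0.3623]
orientation: [[-0.279, 0.96, -0.002], [0.96, 0.279, -0.002], [-0.002, -0.002, -1.0]]
force: [-4.9, -2.8, 7.6]
opening: 0.189
gripper_force: 20.0
```

Request:
{"api": "move_arm", "payload": {"delta_pos": [[0, 0.48, 0.14], [0, 0.48, 0.16], [0, 0.47, 0.18]], "dr": [[0, 0, 0], [0, 0, 0], [0, 0, 0]], "jaw": [255, 255, 255]}}

```text
clock: 15.12
ee_pos: [0.6076, -0.073, 0.3573]
orientation: [[-0.279, 0.96, -0.003], [0.96, 0.279, -0.003], [-0.002, -0.003, -1.0]]
force: [-6.2, -2.6, 7.8]
opening: 0.187
gripper_force: 20.0
```

```bash
cat > chk.py <<'E'
from h import *
a=np.radians(16.2); F=np.array([[np.cos(a),-np.sin(a)],[np.sin(a),np.cos(a)]])
for n in('scene','wrist'):
    p,d,m=grab(n); P=cloud(d,m); cv2.imwrite(f'pics/{n}_c.png',p[...,::-1])
    q=(P[...,:2]-[.5318,.0316])@F; z=P[...,2]
    C=(np.hypot(q[...,0],q[...,1])<.022)&(z>.142)&(z<.235); print(n,C.sum(),np.round(q[C].min(0),4) if C.any() else'',np.round(q[C].max(0),4) if C.any() else'',np.percentile(z[C],[5,50,80,98]) if C.any() else '')
E
python3 chk.py
```

```text
scene 100 [-0.0124 -0.0163] [0.0139 0.0123] [0.15212539 0.16770136 0.17013286 0.17180345]
wrist 2449 [-0.015  -0.0165] [0.0124 0.0113] [0.15795513 0.17033303 0.17109296 0.17204516]
```

The pin has dropped: its head top is now at z = 0.170, the spring-ball height. I release the handle, close the fingers and hover over the head.

Request:
{"api": "move_arm", "payload": {"delta_pos": [[0, 0, 0], [0, 0, 0], [0, 0, 0], [0, 0, 0], [0, 0, -2], [0, 0, -4], [0, 0, -4], [4, -1.5, 0], [4, -1.5, 0], [4.06, -1.42, 0], [0, 0, 0], [0, 0, 0], [0, 0, 0], [0, 0, 0], [0, 0, 0]], "dr": [[0, 0, 0], [0, 0, 0], [0, 0, 0], [0, 0, 0], [0, 0, 0], [0, 0, 0], [0, 0, 0], [0, 0, 0], [0, 0, 0], [0, 0, 0], [0, 0, 0], [0, 0, 0], [0, 0, 0], [0, 0, 0], [0, 0, 0]], "jaw": [110, 110, 110, 110, 110, 110, 110, 255, 255, 255, 255, 255, 255, 255, 255]}}

```text
clock: 17.1
ee_pos: [0.5321, 0.0309, 0.4563]
orientation: [[-0.279, 0.96, -0.0], [0.96, 0.279, -0.0], [0.0, -0.0, -1.0]]
force: [-0.6, 0.5, 0.0]
opening: 0.002
gripper_force: 0.0
```

Request:
{"api": "move_arm", "payload": {"delta_pos": [[0, 0, 4], [0, 0, 3], [0, 0, 1.5], [0, 0, 0.5], [0, 0, 0.3], [0, 0, 0.3], [0, 0, 0.3], [0, 0, 0.3], [0, 0, 0.3], [0, 0, 0.2]], "dr": [[0, 0, 0], [0, 0, 0], [0, 0, 0], [0, 0, 0], [0, 0, 0], [0, 0, 0], [0, 0, 0], [0, 0, 0], [0, 0, 0], [0, 0, 0]], "jaw": [255, 255, 255, 255, 255, 255, 255, 255, 255, 255]}}

```text
clock: 18.35
ee_pos: [0.5333, 0.0315, 0.3537]
orientation: [[-0.279, 0.96, 0.007], [0.96, 0.279, -0.0], [-0.002, 0.007, -1.0]]
force: [-2.3, 2.0, 13.9]
opening: 0.007
gripper_force: 6.5
```

Request:
{"api": "move_arm", "payload": {"delta_pos": [[0, 0, 0.2], [0, 0, 0.2], [0, 0, 0.2], [0, 0, 0]], "dr": [[0, 0, 0], [0, 0, 0], [0, 0, 0], [0, 0, 0]], "jaw": [255, 255, 255, 255]}}

```text
clock: 18.85
ee_pos: [0.5331, 0.0317, 0.3478]
orientation: [[-0.279, 0.96, 0.007], [0.96, 0.279, 0.0], [-0.001, 0.006, -1.0]]
force: [-3.1, 3.4, 15.8]
opening: 0.008
gripper_force: 7.8
```

Request:
{"api": "move_arm", "payload": {"delta_pos": [[0, 0, 0.2], [0, 0, 0.2], [0, 0, 0]], "dr": [[0, 0, 0], [0, 0, 0], [0, 0, 0]], "jaw": [255, 255, 255]}}

```text
clock: 19.23
ee_pos: [0.5334, 0.0318, 0.3476]
orientation: [[-0.28, 0.96, 0.007], [0.96, 0.28, 0.0], [-0.002, 0.007, -1.0]]
force: [-13.9, 4.0, 36.0]
opening: 0.006
gripper_force: 18.1
```

The head is seated: the force rose without further travel. I retreat and check.

Request:
{"api": "move_arm", "payload": {"delta_pos": [[0, 0, -1], [0, 0, -3], [0, 0, -4], [0, 0, -4], [-5, 0, -2], [-5, 0, 0], [0, 0, 0], [0, 0, 0]], "dr": [[0, 0, 0], [0, 0, 0], [0, 0, 0], [0, 0, 0], [0, 0, 0], [0, 0, 0], [0, 0, 0], [0, 0, 0]], "jaw": [255, 255, 255, 255, 255, 255, 255, 255]}}

```text
clock: 20.23
ee_pos: [0.5596, -0.0643, 0.4791]
orientation: [[-0.279, 0.96, -0.001], [0.96, 0.279, 0.001], [0.001, -0.0, -1.0]]
force: [-0.2, 0.1, -0.1]
opening: 0.003
gripper_force: 0.0
```

```bash
python3 chk.py
```

```text
scene 85 [-0.0124 -0.0135] [0.015  0.0136] [0.143898   0.15569764 0.15723816 0.15872965]
wrist 546 [-0.0126 -0.0152] [0.0132 0.0111] [0.15625069 0.15755491 0.15822506 0.15925007]
```

View pics/wrist_c.png

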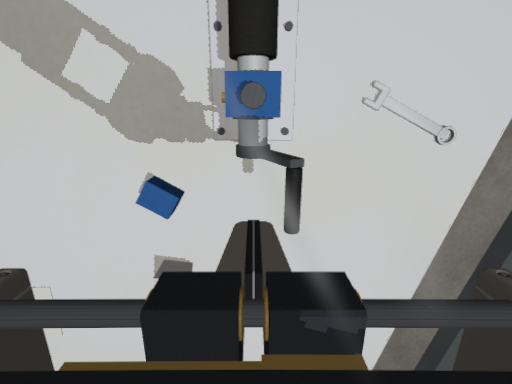

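The view shows the head flush at the centre of the block (254,95), with its top at z = 0.1575. The crank is at rest and the bystanders are undisturbed.

```bash
python3 -c "
from workcell import arm
print(arm.sign_off())"
```

```text
the job is handed in; nothing more can be done
None
```

The feeder is locked and the job is handed in: the pin dropped into the cross-hole and its head sits on the block to within about 1 mm, with the crank and bystanders at rest, but the judge's result was not shown.

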